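# Knock the crank pin of the can opener back in

### The job

The pin that holds the crank on the bench can opener has worked up out of its hub. Lift the mallet out of the deep tub by its head, stand it on the bare counter and let go, then take it again by its handle and knock the pin down with mallet blows, not with the gripper, until it is flush with the hub. Finish with the mallet stood on its face on the counter, let go, and leave the can, the sauce bottle and the steel pot alone.

Things in the scene. Friction and masses are not known exactly. Their poses are not given: they have to be found in the camera images.
- mallet: White nylon mallet, about 0.42 kg, at first in the tub. Head: upright cylinder 54 mm across, 100 mm long, standing on a flat face; origin at the centre of that lower face, z up. Oval wooden handle 22 mm wide, 30 mm high, along -x from 27 to 207 mm from the head's axis, its centre line 50 mm above the face. Centre of mass 16 mm from the head's axis, handle side.
- mallet_grip (a point): Point on the centre line of the mallet's handle, 100 mm from the head's axis.
- tub: Cream plastic tub, fixed: 310 mm long (x), 84 mm wide (y), 140 mm high, walls 5 mm, open on top; origin under its centre. Inner floor at 10 mm. In it stands the mallet, head some 75 mm towards -x, handle to +x; the head's top is 110 mm above the counter, 30 mm below the rim. Too narrow and deep to get a gripper to the handle.
- opener: Bench can opener, fixed: origin at the foot of its upright flat bar (12 mm in x, 28 in y, 300 high; on top a ball knob 36 mm across, up to 330 mm). Base plate from -80 to +170 mm in x, 160 mm wide, 10 mm high. Head casting on the bar 177 to 243 mm up, from -16 to +24 mm in x. The crank is on the -x side; nothing stands above its hub.
- crank: Steel crank hanging on the opener's axle (along the opener's x, 200 mm up), stiff to turn. Origin on the axle 58 mm from the bar towards -x. Hub: lying cylinder 34 mm across and long about the origin, its top 17 mm above it. Its z runs up along the pin, leaning up to 0.08 rad. The arm hangs 137 mm down and ends in a black roller grip that reaches 85 mm to -x.
- pin: Slotted steel spring pin, 8 mm thick, 34 mm long, upright in the crank's hub; origin at the centre of its upper end. It stands 12 to 18 mm proud at first. It slides only along itself, grips its hole with about 12 N and stays where it is driven; fully home its top is flush with the hub, 17 mm from the crank's origin.
- pin_top (a point): Centre of the upper end of the pin, where the mallet's face should land.
- can: Paper-labelled food can, 74 mm across and 110 mm high, standing; origin under its centre. To be left alone.
- sauce: Brown squeeze bottle with black nozzle, 54 mm across and 176 mm high, standing; origin under its centre. To be left alone.
- pot: Small round steel pot, open, 70 mm across, 60 mm high; origin under its centre. To be left alone.

How it is judged:
By the outcome, as a careful person would: the job done as asked, in the order asked, and still so for the second after the job is handed in, with the robot touching nothing.
It also fails if it takes over 64 s, if anything falls off the work surface, if the arm or the gripper's body presses on something with over 40 N, if the wrist force passes 120 N, or if a joint passes its speed limit or range.

### The arm

A 6-joint arm with a two-finger parallel gripper is mounted at the origin on the work surface. World frame = base frame: x ahead of the robot, y to its left, z up, the work surface at z = 0. Lengths are in mm, angles in rad, forces in N, time in s.
With the tool pointing down it reaches from about 300 to 775 mm from the base axis. Payload 14.6 kg.
Tool frame: the origin (TCP) lies on the front face of the gripper's body, between the roots of the fingers; the fingertips stand 97 mm ahead of it and the grasp point (between the pads) lies 78 mm ahead of it; z points along the fingers, y is the direction in which the jaws open and shut (so a half turn about z gives the same grasp; the last joint's range is limited). The gripper opens to 94 mm and grips with 3 to 60 N. Pads are 16 mm wide; open, the fingers measure 119 mm over their backs; the gripper's body (75 mm by 177 mm) begins 78 mm behind the grasp point.
Start: joints at [1.184, 0.3, 1.521, -0, 1.321, -0.067], TCP at [172.905, 522.105, 302.646] pointing down, gripper open.
Joint ranges: [-3.03, 3.03], [-0.79, 2.21], [0.23, 2.52], [-1.04, 4.18], [0, 3.07], [-2.55, 2.55]. Speed limits (rad/s): [2.22, 2.22, 2.57, 3.14, 3.14, 3.14].

### API

Orientations are given as [roll, pitch, yaw] about the fixed x, y, z axes, in that order (R = Rz(yaw) Ry(pitch) Rx(roll)).
In Python, from cell import manip, eyes, finder gives the robot as it stands.
- The arm moves only by the tool drive_tool, never from a script. Its argument "rows" is a list of rows, each an object with "offset": the shift along the tool's x, y, z in mm, a list of three; "spin": the turn about the tool's z in degrees; "jaw": the finger opening in mm, from 0 to 94. In form: [{"offset": [dx, dy, dz], "spin": spin, "jaw": jaw}, ...]. A call has 1 to 20 rows; each row shifts and turns the commanded pose from where the row before left it, along the tool's axes as they then stand; what a row does not reach is not made up. A row lasts 1/10 s, in which the tool goes at most 50 mm and 8.59 degrees, less where a joint would pass 70% of its speed; a pose out of reach is approached as far as the arm can. A call is refused whole if a number of a shift passes 50 or a number of a turn 8.59, either way. A call with a gripper value outside its range is refused whole. The fingers move at their own pace and stop on an object; "force" is the grip in N (left out, the last holds). Time passes only in rows, so rows that do not move let the fingers close. It gives the time, the measured TCP pose, the force and the opening at its end, in the units of the state.
- manip.read_state(): the state, without advancing time (a new reading comes with each control period).
- eyes.camera(name): name is "side" or "top" or "wrist"; returns a dict with "color" (400x640x3 uint8, blue, green, red), "depth" (400x640 float32, mm along the optical axis (not along the pixel's ray), 0 where there is no reading), "vfov" (degrees; the focal length in pixels is half the picture's height over the tangent of half this angle, whatever the lens; pixels are square), "cx", "cy" (the principal point, pixels), "rvec" (rotation vector, rad) and "tvec" (3), from world to camera coordinates, as OpenCV has them. Camera axes: x right, y down, z forward; pixel columns grow to the right and rows downward; lengths in mm; the calibration is good to about 2 mm. The wrist camera is an equidistant fisheye: a pixel r from the principal point sees the ray r / f radians off the axis. A picture is of the moment at which its call begins.
- manip.sign_off(): hands the job in, once; it reports no verdict.
Trained networks look in the newest picture that a camera, given by its name, has taken for a name from the list of things; names that differ only in an ending like _2 or _b are one class to them, and where a whole thing is asked for, a point or a joint stands for the part that bears it (a point fixed in the world has none). Each returns a list of dicts, best first, with "p" (0 to 1); they miss things now and then, are a little off and sometimes report something else, mostly with a low value. They report only what shows in the picture. A call takes as long as a camera call.
- finder.find_in(camera, target): "uv" ([column, row] in pixels, amid what is visible of it).
The state is a dict: "clock": time; "joints": joint angles; "qd": joint speeds; "effort": joint torques, N m; "eef_pos": TCP position; "eef_rot": TCP orientation; "wrist_force": force on the tool from outside, world axes, zero at the start; "moment": the same for the moment, N m; "finger_gap": finger opening in mm.
Only numpy, scipy, OpenCV 4.12 (cv2) and the standard library are available. Lean on these libraries where they do the work, as an engineer would, in place of code of your own. Each camera call takes 0.05 s, during which the arm holds its last target. There are 200 camera calls.

## Working session

There is one attempt and no reset: what is moved stays moved. The work goes in short steps, Python scripts to look and compute and a tool call to move; the robot and the scene stay as the last step left them, time stands still between calls to the robot, and variables do not carry over. Pictures are saved under pics/ and viewed, about 8 in all and at most 12, crops included, and the job is handed in when it is done.

Besides the shell and the picture viewer there is one more tool, called after "Emit:" as name([rows], argument=value, ...), one row to a line, values as JSON. drive_tool: Moves the arm, as the interface text tells. Its arguments: {"type":"object","properties":{"rows":{"type":"array","items":{"type":"object","properties":{"offset":{"type":"array","items":{"type":"number"}},"spin":{"type":"number"},"jaw":{"type":"number"}}}},"force":{"type":"number"}},"required":["rows"]}

```bash
mkdir -p pics
cat > h.py <<'E'
import numpy as np, cv2, json
from cell import manip, eyes, finder
from scipy.spatial.transform import Rotation as Ro
def cloud(c):
    f=200/np.tan(np.radians(c["vfov"])/2); d=c["depth"]; v,u=np.mgrid[0:400,0:640]
    P=np.stack([(u-c["cx"])/f*d,(v-c["cy"])/f*d,d],-1)
    R=cv2.Rodrigues(np.array(c["rvec"],float))[0]
    W=(P-np.array(c["tvec"]).ravel())@R
    W[d==0]=np.nan
    return W
def st():
    s=manip.read_state(); print({k:np.round(s[k],3).tolist() for k in s if k not in("effort","qd")}); return s
E
python3 - <<'E'
from h import *
st()
for n in("top","side"):
    c=eyes.camera(n); cv2.imwrite(f"pics/{n}0.png",c["color"]); W=cloud(c); np.save(f"pics/{n}0.npy",W)
    print(n,c["vfov"],np.round(np.array(c["tvec"]).ravel()))
    for t in["mallet","tub","opener","crank","pin","pin_top","can","sauce","pot"]:
        for r in finder.find_in(n,t)[:2]:
            u,v=np.round(r["uv"]).astype(int); print(t,round(r["p"],2),u,v,np.round(W[v,u]))
E
```

```text
{'clock': 0.0, 'joints': [1.184, 0.3, 1.522, -0.0, 1.321, -0.067], 'eef_pos': [172.858, 521.969, 302.072], 'eef_rot': [-3.14, -0.0, 2.822], 'wrist_force': [0.147, 0.783, 0.121], 'moment': [-0.003, 0.023, -0.038], 'finger_gap': 93.887}
top 52.02692079229937 [ -40.  659. 1133.]
mallet 0.83 219 232 [565. 238.  72.]
mallet 0.67 330 161 [761. -72. 130.]
tub 0.82 203 228 [577. 285.  66.]
opener 0.79 404 234 [ 565. -283.   84.]
crank 0.83 410 269 [ 468. -298.   81.]
pin_top 0.24 404 232 [ 577. -299.   19.]
sauce 0.65 331 164 [754. -75. 124.]
pot 0.59 270 164 [785. 107.  -0.]
side 45.10729825872022 [-577.  237. 1089.]
mallet 0.47 276 172 [574. 259.  73.]
tub 0.86 275 174 [551. 189. 110.]
opener 0.64 348 309 [ 549. -310.   69.]
crank 0.59 314 297 [ 520. -189.   -1.]
can 0.79 359 216 [702. -41.  80.]
sauce 0.84 391 221 [ 761. -101.   90.]
sauce 0.74 312 300 [ 513. -196.   -1.]
pot 0.87 364 191 [795. 113.  41.]
```

Run:
```python
import cv2,numpy as np
a=cv2.imread("pics/top0.png");b=cv2.imread("pics/side0.png")
A=cv2.resize(a[110:310,160:480],(800,500),interpolation=cv2.INTER_CUBIC);cv2.imwrite("pics/topc.png",A)
B=cv2.resize(b[100:400,200:520],(640,600),interpolation=cv2.INTER_CUBIC);cv2.imwrite("pics/sidec.png",B)
```

```text
(no output)
```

View pics/topc.png

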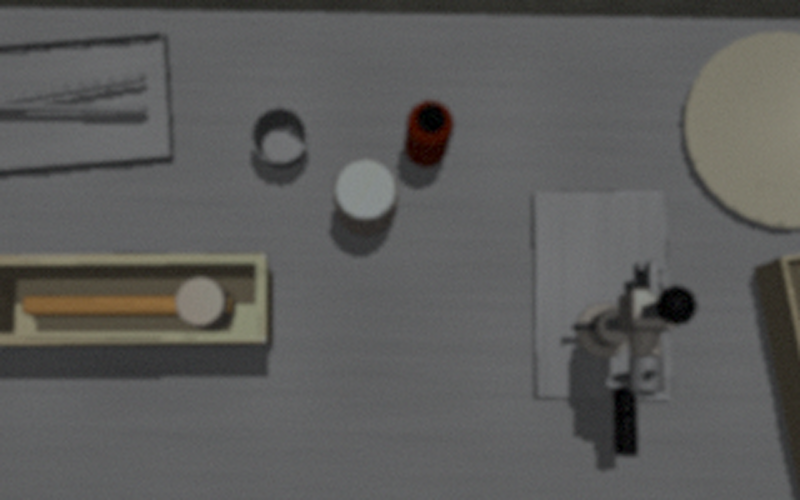

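View pics/sidec.png

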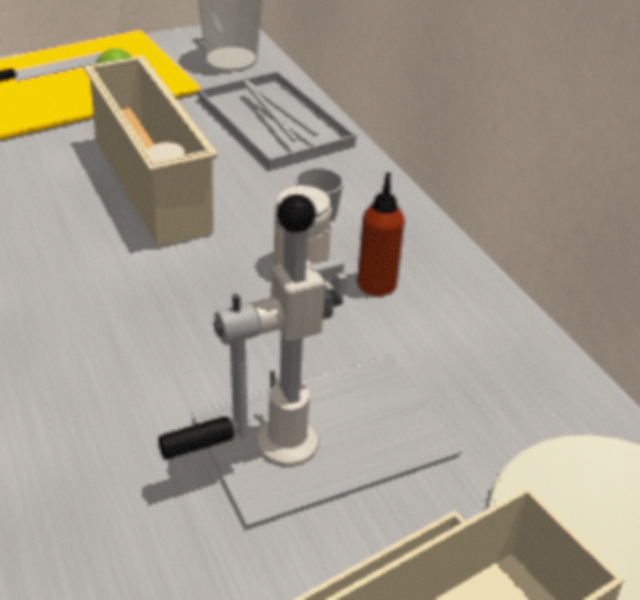

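The tub lies along y with the mallet head at its near-robot-right end (full top image ≈ (240,230)) and the handle towards +y. The opener is on the right with its crank towards the robot, and the pin shows at ≈(318,250) in the side view. Next I measure these.

Run:
```python
from h import *
T=np.load("pics/top0.npy");S=np.load("pics/side0.npy")
def rep(n,P): print(n,len(P),"med",np.round(np.median(P,0),1),"min",np.round(np.percentile(P,2,0),1),"max",np.round(np.percentile(P,98,0),1))
def sel(W,b):
    P=W.reshape(-1,3);P=P[~np.isnan(P[:,0])]
    for i in range(3): P=P[(P[:,i]>b[i][0])&(P[:,i]<b[i][1])]
    return P
for n,W in(("T",T),("S",S)):
    P=sel(W,[(450,680),(100,420),(95,118)])
    rep(n+" head",P)
    P=sel(W,[(450,680),(60,520),(130,150)]);rep(n+" rim",P)
    if len(P)>9: r=cv2.minAreaRect(P[:,:2].astype(np.float32));print(r)
    P=sel(W,[(450,680),(200,480),(60,85)]);rep(n+" handle",P)
    rep(n+" knob",sel(W,[(400,750),(-450,-150),(290,345)]))
    rep(n+" 218-290",sel(W,[(400,750),(-450,-150),(222,290)]))
    P=sel(W,[(400,535),(-450,-150),(180,260)]);rep(n+" hub",P)
    P=P[P[:,2]>219];print(np.round(P[:15]).tolist())
    P=sel(W,[(350,535),(-450,-150),(20,100)]);rep(n+" roller",P)
P=S[246:256,312:326];print(np.round(P[:,::2]).tolist())
```

```text
T head 513 med [573.2 183.6 107.9] min [535.5 139.8  95.9] max [605.9 411.  116.9]
T rim 1280 med [564.  258.1 137.6] min [518.1 100.6 132. ] max [614.  418.4 141.8]
((566.4842529296875, 259.9012145996094), (96.38471221923828, 322.53607177734375), 1.1952502727508545)
T handle 664 med [567.9 305.4  72.3] min [541.7 210.4  61.8] max [604.  410.9  83.9]
T knob 205 med [ 546.5 -284.8  323.1] min [ 531.9 -302.   308.5] max [ 562.9 -271.9  329.9]
T 218-290 312 med [ 555.3 -281.3  241.3] min [ 490.3 -302.   223.2] max [ 597.5 -266.6  279.8]
T hub 378 med [ 503.2 -284.3  212.6] min [ 471.5 -303.   195.7] max [ 533.4 -270.4  240.3]
[[534.0, -268.0, 223.0], [534.0, -268.0, 231.0], [533.0, -270.0, 236.0], [533.0, -271.0, 240.0], [533.0, -273.0, 241.0], [533.0, -276.0, 238.0], [533.0, -279.0, 239.0], [533.0, -281.0, 240.0], [533.0, -283.0, 241.0], [533.0, -285.0, 243.0], [533.0, -288.0, 242.0], [533.0, -291.0, 240.0], [533.0, -293.0, 238.0], [533.0, -295.0, 241.0], [533.0, -298.0, 238.0]]
T roller 352 med [ 454.1 -292.4   80.7] min [ 407.5 -309.2   20.5] max [ 533.9 -272.8   87.4]
S head 825 med
[... 1979 characters left out ...]
1.0], [507.0, -280.0, 214.0]], [[572.0, -42.0, 1.0], [578.0, -42.0, -0.0], [487.0, -289.0, 224.0], [490.0, -291.0, 225.0], [498.0, -281.0, 214.0], [502.0, -283.0, 214.0], [504.0, -288.0, 218.0]], [[571.0, -46.0, 2.0], [576.0, -45.0, -0.0], [488.0, -286.0, 219.0], [490.0, -292.0, 223.0], [497.0, -284.0, 215.0], [500.0, -287.0, 216.0], [504.0, -288.0, 215.0]], [[482.0, -281.0, 215.0], [485.0, -285.0, 217.0], [487.0, -289.0, 219.0], [490.0, -292.0, 221.0], [494.0, -291.0, 218.0], [498.0, -291.0, 217.0], [503.0, -290.0, 215.0]], [[481.0, -284.0, 214.0], [484.0, -288.0, 217.0], [488.0, -286.0, 214.0], [490.0, -293.0, 219.0], [495.0, -291.0, 216.0], [497.0, -294.0, 217.0], [501.0, -294.0, 216.0]]]
```

Run:
```python
from h import *
from scipy.optimize import least_squares
for n in("top","side"):
    W=np.load(f"pics/{n}0.npy");P=W.reshape(-1,3)
    g=np.array([567.,185.])
    Q=P[(np.abs(P[:,0]-568)<36)&(np.abs(P[:,1]-187)<40)&(P[:,2]>103)&(P[:,2]<116)]
    r=cv2.minEnclosingCircle(Q[:,:2].astype(np.float32)); m=np.median(Q,0); print(n,len(Q),"enc",r,"med",np.round(m,1))
    H=P[(np.abs(P[:,0]-568)<25)&(P[:,1]>225)&(P[:,1]<380)&(P[:,2]>62)&(P[:,2]<84)]
    for y in range(225,390,20):
        q=H[np.abs(H[:,1]-y)<10]; print(y,len(q),np.round(np.percentile(q,[5,50,95],axis=0)[:,0],1) if len(q) else"")
    k=P[(np.abs(P[:,0]-491)<9)&(np.abs(P[:,1]+287)<12)&(P[:,2]>222)&(P[:,2]<245)]; print("pin",len(k),np.round(np.median(k,0),1),np.round(np.percentile(k[:,2],[50,95]),1))
```

```text
top 301 enc ((577.8931884765625, 189.8876953125), 44.5916633605957) med [567.8 174.4 108.4]
225 31 [557.1 565.7 577.2]
245 55 [557.  565.4 577. ]
265 55 [556.8 567.6 576.8]
285 58 [556.7 567.4 576.6]
305 54 [556.3 564.8 576.2]
325 58 [556.3 565.7 576.2]
345 58 [555.9 564.4 576.1]
365 56 [555.6 566.4 575.6]
385 10 [556.6 563.8 572.3]
pin 11 [ 490.3 -285.4  231.2] [231.2 234.5]
side 122 enc ((569.4061889648438, 176.7724151611328), 27.444833755493164) med [569.3 175.2 109.8]
225 0 
245 5 [562.7 564.  567.4]
265 16 [562.1 569.  575.5]
285 20 [560.4 567.4 574.8]
305 15 [562.3 567.  575.2]
325 16 [561.  567.1 574.3]
345 16 [560.8 568.4 574.2]
365 13 [560.  565.9 574.5]
385 2 [569.1 570.4 571.7]
pin 26 [ 490.2 -289.9  229. ] [229.  233.1]
```

Emit:
drive_tool([
  {"offset": [-33, -14, 0]},
  {"offset": [-33, -14, 0]},
  {"offset": [-33, -14, 0]},
  {"offset": [-33, -14, 0]},
  {"offset": [-33, -14, 0]},
  {"offset": [-33, -14, 0]},
  {"offset": [-33, -14, 0]},
  {"offset": [-33, -14, 0]},
  {"offset": [-33, -14, 0]},
  {"offset": [-33, -14, 0]},
  {"offset": [-33, -14, 0]},
  {"offset": [-33, -14, 0]},
  {"offset": [-33, -14, 0]},
  {"offset": [-33, -14, 0]},
  {"offset": [-22, -8, 0]},
], force=60)

```text
validation failed for argument at $.ro...
```

Emit:
drive_tool([
  {"spin": 8.5},
  {"spin": 8.5},
  {"spin": 8.5},
  {"spin": 8.5},
  {"spin": 8.5},
  {"spin": 8.5},
  {"spin": 8.5},
  {"spin": 8.5},
  {"spin": 8.5},
  {"spin": 8.5},
  {"spin": 8.5},
  {"spin": 8.5},
  {"spin": 8.5},
  {"spin": 8.5},
  {"spin": 8.5},
  {"spin": 8.5},
  {"spin": 8.5},
  {"spin": 8.5},
  {"spin": 8.5},
  {"spin": 0},
])

```text
validation failed for argument at $.ro...
```

Emit:
drive_tool([
  {"offset": [-33, -14, 0], "spin": 0, "jaw": 94},
  {"offset": [-33, -14, 0], "spin": 0, "jaw": 94},
  {"offset": [-33, -14, 0], "spin": 0, "jaw": 94},
  {"offset": [-33, -14, 0], "spin": 0, "jaw": 94},
  {"offset": [-33, -14, 0], "spin": 0, "jaw": 94},
  {"offset": [-33, -14, 0], "spin": 0, "jaw": 94},
  {"offset": [-33, -14, 0], "spin": 0, "jaw": 94},
  {"offset": [-33, -14, 0], "spin": 0, "jaw": 94},
  {"offset": [-33, -14, 0], "spin": 0, "jaw": 94},
  {"offset": [-33, -14, 0], "spin": 0, "jaw": 94},
  {"offset": [-33, -14, 0], "spin": 0, "jaw": 94},
  {"offset": [-33, -14, 0], "spin": 0, "jaw": 94},
  {"offset": [-33, -14, 0], "spin": 0, "jaw": 94},
  {"offset": [-33, -14, 0], "spin": 0, "jaw": 94},
  {"offset": [-22, -8, 0], "spin": 0, "jaw": 94},
], force=60)

```text
clock: 2.5
eef_pos: [569.6, 174.5, 302.5]
eef_rot: [-3.141, 0.0, 2.821]
wrist_force: [-0.4, 0.0, -0.8]
finger_gap: 93.8
```

Emit:
drive_tool([
  {"offset": [0, 0, 0], "spin": 8.5, "jaw": 94},
  {"offset": [0, 0, 0], "spin": 8.5, "jaw": 94},
  {"offset": [0, 0, 0], "spin": 8.5, "jaw": 94},
  {"offset": [0, 0, 0], "spin": 8.5, "jaw": 94},
  {"offset": [0, 0, 0], "spin": 8.5, "jaw": 94},
  {"offset": [0, 0, 0], "spin": 8.5, "jaw": 94},
  {"offset": [0, 0, 0], "spin": 8.5, "jaw": 94},
  {"offset": [0, 0, 0], "spin": 8.5, "jaw": 94},
  {"offset": [0, 0, 0], "spin": 8.5, "jaw": 94},
  {"offset": [0, 0, 0], "spin": 8.5, "jaw": 94},
  {"offset": [0, 0, 0], "spin": 8.5, "jaw": 94},
  {"offset": [0, 0, 0], "spin": 8.5, "jaw": 94},
  {"offset": [0, 0, 0], "spin": 8.5, "jaw": 94},
  {"offset": [0, 0, 0], "spin": 8.5, "jaw": 94},
  {"offset": [0, 0, 0], "spin": 8.5, "jaw": 94},
  {"offset": [0, 0, 0], "spin": 8.5, "jaw": 94},
  {"offset": [0, 0, 0], "spin": 8.5, "jaw": 94},
  {"offset": [0, 0, 0], "spin": 8.5, "jaw": 94},
  {"offset": [0, 0, 0], "spin": 8.5, "jaw": 94},
  {"offset": [0, 0, 0], "spin": 0, "jaw": 94},
])

```text
clock: 4.5
eef_pos: [568.2, 176.3, 302.6]
eef_rot: [3.142, 0.0, 0.001]
wrist_force: [0.3, 0.5, 0.2]
finger_gap: 93.9
```

```bash
cat >> h.py <<'E'
def wcloud(c):
    f=200/np.tan(np.radians(c["vfov"])/2); d=c["depth"]; v,u=np.mgrid[0:400,0:640]
    x=u-c["cx"];y=v-c["cy"];r=np.hypot(x,y)+1e-9;t=np.minimum(r/f,1.5)
    P=np.stack([x/r*np.tan(t)*d,y/r*np.tan(t)*d,d],-1)
    R=cv2.Rodrigues(np.array(c["rvec"],float))[0]
    W=(P-np.array(c["tvec"]).ravel())@R; W[d==0]=np.nan
    return W
E
python3 - <<'E'
from h import *
c=eyes.camera("wrist");cv2.imwrite("pics/w1.png",c["color"]);W=wcloud(c);P=W.reshape(-1,3)
Q=P[(np.abs(P[:,0]-568)<36)&(np.abs(P[:,1]-176)<40)&(P[:,2]>104)&(P[:,2]<116)]
print(len(Q),cv2.minEnclosingCircle(Q[:,:2].astype(np.float32)),np.median(Q,0),np.percentile(Q,[2,98],axis=0))
E
```

```text
2611 ((556.9671020507812, 168.0617218017578), 40.30438995361328) [568.62412255 173.79612155 109.4977948 ] [[532.21488807 148.32644209 106.05327034]
 [593.13283225 198.37327106 111.93287959]]
```

View pics/w1.png

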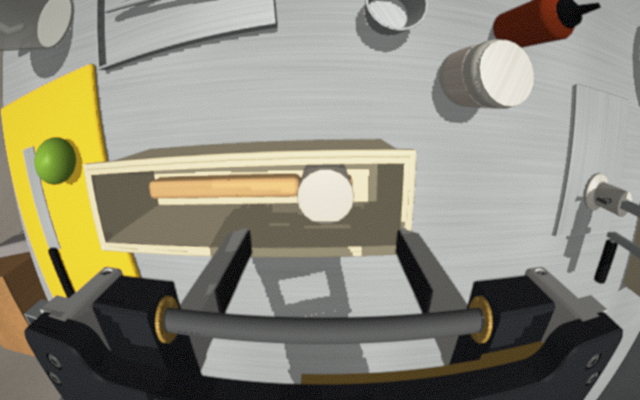

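The head is at (325,195) in the wrist picture, between the open fingers' planes, and the handle runs left as expected. Descending.

Emit:
drive_tool([
  {"offset": [0, 1.5, 20], "spin": 0, "jaw": 94},
  {"offset": [0, 0, 30], "spin": 0, "jaw": 94},
  {"offset": [0, 0, 30], "spin": 0, "jaw": 94},
  {"offset": [0, 0, 20], "spin": 0, "jaw": 94},
  {"offset": [0, 0, 15], "spin": 0, "jaw": 94},
  {"offset": [0, 0, 8], "spin": 0, "jaw": 94},
  {"offset": [0, 0, 0], "spin": 0, "jaw": 94},
  {"offset": [0, 0, 0], "spin": 0, "jaw": 50},
  {"offset": [0, 0, 0], "spin": 0, "jaw": 45},
  {"offset": [0, 0, 0], "spin": 0, "jaw": 45},
  {"offset": [0, 0, 0], "spin": 0, "jaw": 45},
  {"offset": [0, 0, 0], "spin": 0, "jaw": 45},
  {"offset": [0, 0, 0], "spin": 0, "jaw": 45},
], force=50)

```text
clock: 5.85
eef_pos: [568.3, 174.7, 179.8]
eef_rot: [3.142, -0.0, 0.003]
wrist_force: [0.0, -1.1, 0.4]
finger_gap: 53.2
```

Emit:
drive_tool([
  {"offset": [0, 0, -8], "spin": 0, "jaw": 45},
  {"offset": [0, 0, -15], "spin": 0, "jaw": 45},
  {"offset": [0, 0, -25], "spin": 0, "jaw": 45},
  {"offset": [0, 0, -30], "spin": 0, "jaw": 45},
  {"offset": [0, 0, -30], "spin": 0, "jaw": 45},
  {"offset": [0, 0, -30], "spin": 0, "jaw": 45},
  {"offset": [0, 0, -17], "spin": 0, "jaw": 45},
  {"offset": [0, 0, -5], "spin": 0, "jaw": 45},
  {"offset": [0, 0, 0], "spin": 0, "jaw": 45},
])

```text
clock: 6.75
eef_pos: [568.1, 174.8, 340.3]
eef_rot: [-3.141, -0.001, 0.003]
wrist_force: [0.3, 0.3, -4.0]
finger_gap: 53.2
```

Run:
```python
from h import *
st()
c=eyes.camera("side");cv2.imwrite("pics/s2.png",cv2.resize(c["color"][60:260,180:440],(780,600)))
```

```text
{'clock': 6.75, 'joints': [0.237, 0.375, 1.334, 0.0, 1.432, 1.805], 'eef_pos': [568.146, 174.775, 340.337], 'eef_rot': [-3.141, -0.001, 0.003], 'wrist_force': [0.255, 0.343, -3.994], 'moment': [-0.042, 0.073, 0.02], 'finger_gap': 53.207}
```

View pics/s2.png

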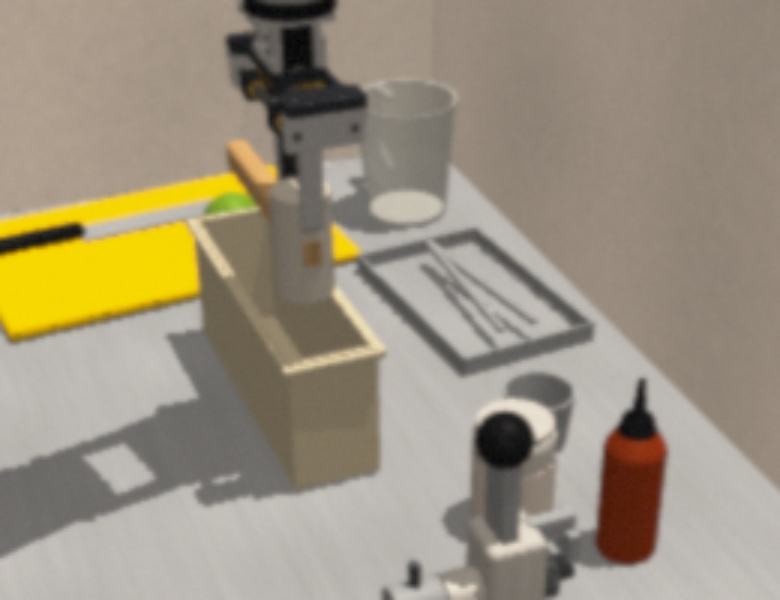

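The mallet is out of the tub, upright in the jaws, with its face at (303,290), clear above the rim.

Emit:
drive_tool([
  {"offset": [-4, 8, 0], "spin": 0, "jaw": 45},
  {"offset": [-8, 16, 0], "spin": 0, "jaw": 45},
  {"offset": [-12, 24, 0], "spin": 0, "jaw": 45},
  {"offset": [-14, 28, 0], "spin": 0, "jaw": 45},
  {"offset": [-14, 28, 0], "spin": 0, "jaw": 45},
  {"offset": [-14, 28, 0], "spin": 0, "jaw": 45},
  {"offset": [-11, 22, 0], "spin": 0, "jaw": 45},
  {"offset": [-7, 14, 0], "spin": 0, "jaw": 45},
  {"offset": [-4, 7, 0], "spin": 0, "jaw": 45},
])

```text
clock: 7.7
eef_pos: [480.2, -1.5, 339.3]
eef_rot: [-3.142, 0.001, 0.002]
wrist_force: [-0.4, 0.7, -4.4]
finger_gap: 53.1
```

Emit:
drive_tool([
  {"offset": [0, 0, 5], "spin": -4, "jaw": 45},
  {"offset": [0, 0, 10], "spin": -8, "jaw": 45},
  {"offset": [0, 0, 10], "spin": -8, "jaw": 45},
  {"offset": [0, 0, 10], "spin": -8, "jaw": 45},
  {"offset": [0, 0, 10], "spin": -8, "jaw": 45},
  {"offset": [0, 0, 10], "spin": -8, "jaw": 45},
  {"offset": [0, 0, 10], "spin": -8, "jaw": 45},
  {"offset": [0, 0, 10], "spin": -8, "jaw": 45},
  {"offset": [0, 0, 10], "spin": -8, "jaw": 45},
  {"offset": [0, 0, 10], "spin": -8, "jaw": 45},
  {"offset": [0, 0, 10], "spin": -8, "jaw": 45},
  {"offset": [0, 0, 15], "spin": -6, "jaw": 45},
  {"offset": [0, 0, 15], "spin": 0, "jaw": 45},
  {"offset": [0, 0, 12], "spin": 0, "jaw": 45},
  {"offset": [0, 0, 8], "spin": 0, "jaw": 45},
  {"offset": [0, 0, 5], "spin": 0, "jaw": 45},
  {"offset": [0, 0, 0], "spin": 0, "jaw": 45},
])

```text
clock: 9.4
eef_pos: [480.7, -0.4, 179.3]
eef_rot: [-3.141, -0.0, 1.574]
wrist_force: [0.1, -0.1, -3.8]
finger_gap: 53.4
```

Emit:
drive_tool([
  {"offset": [0, 0, 4], "spin": 0, "jaw": 45},
  {"offset": [0, 0, 3], "spin": 0, "jaw": 45},
  {"offset": [0, 0, 1.5], "spin": 0, "jaw": 45},
  {"offset": [0, 0, 1], "spin": 0, "jaw": 45},
  {"offset": [0, 0, 0.3], "spin": 0, "jaw": 45},
  {"offset": [0, 0, 0], "spin": 0, "jaw": 45},
])

```text
clock: 10.0
eef_pos: [480.8, -0.5, 169.9]
eef_rot: [3.142, 0.0, 1.574]
wrist_force: [-0.8, 0.4, -3.3]
finger_gap: 53.4
```

Emit:
drive_tool([
  {"offset": [0, 0, 0.5], "spin": 0, "jaw": 45},
  {"offset": [0, 0, 0], "spin": 0, "jaw": 45},
])

```text
clock: 10.2
eef_pos: [480.9, -0.5, 169.8]
eef_rot: [3.141, 0.0, 1.574]
wrist_force: [-1.7, 0.4, 3.2]
finger_gap: 52.9
```

Emit:
drive_tool([
  {"offset": [0, 0, 0], "spin": 0, "jaw": 56},
  {"offset": [0, 0, 0], "spin": 0, "jaw": 65},
  {"offset": [0, 0, 0], "spin": 0, "jaw": 80},
  {"offset": [0, 0, 0], "spin": 0, "jaw": 94},
  {"offset": [0, 0, 0], "spin": 0, "jaw": 94},
  {"offset": [0, 0, -15], "spin": 0, "jaw": 94},
  {"offset": [0, 0, -30], "spin": 0, "jaw": 94},
  {"offset": [0, 0, -35], "spin": 0, "jaw": 94},
  {"offset": [0, 0, -30], "spin": 0, "jaw": 94},
  {"offset": [0, 0, -20], "spin": 0, "jaw": 94},
  {"offset": [0, 0, 0], "spin": 0, "jaw": 94},
])

```text
clock: 11.3
eef_pos: [481.3, -0.5, 301.9]
eef_rot: [3.137, 0.0, 1.574]
wrist_force: [0.3, -0.6, 0.2]
finger_gap: 94.0
```

Emit:
drive_tool([
  {"offset": [0, 0, 0], "spin": 8, "jaw": 94},
  {"offset": [0, 0, 0], "spin": 8, "jaw": 94},
  {"offset": [0, 0, 0], "spin": 8, "jaw": 94},
  {"offset": [0, 0, 0], "spin": 8, "jaw": 94},
  {"offset": [0, 0, 0], "spin": 8, "jaw": 94},
  {"offset": [0, 0, 0], "spin": 8, "jaw": 94},
  {"offset": [0, 0, 0], "spin": 8, "jaw": 94},
  {"offset": [0, 0, 0], "spin": 8, "jaw": 94},
  {"offset": [0, 0, 0], "spin": 8, "jaw": 94},
  {"offset": [0, 0, 0], "spin": 8, "jaw": 94},
  {"offset": [0, 0, 0], "spin": 8, "jaw": 94},
  {"offset": [0, 0, 0], "spin": 2, "jaw": 94},
  {"offset": [-20, 0, 0], "spin": 0, "jaw": 94},
  {"offset": [-25, 0, 0], "spin": 0, "jaw": 94},
  {"offset": [-20, 0, 0], "spin": 0, "jaw": 94},
  {"offset": [0, 0, 0], "spin": 0, "jaw": 94},
])

```text
clock: 12.9
eef_pos: [414.3, -0.6, 298.5]
eef_rot: [-3.142, 0.001, 0.003]
wrist_force: [-0.1, -0.4, -0.7]
finger_gap: 94.3
```

Run:
```python
from h import *
st()
for n in("top","wrist"):
    c=eyes.camera(n);W=(wcloud if n=="wrist" else cloud)(c);P=W.reshape(-1,3);P=P[~np.isnan(P[:,0])]
    cv2.imwrite(f"pics/{n}3.png",c["color"])
    Q=P[(np.abs(P[:,0]-481)<36)&(np.abs(P[:,1])<36)&(P[:,2]>94)&(P[:,2]<106)]
    if len(Q): print(n,len(Q),np.round(np.percentile(Q,[2,50,98],axis=0),1).tolist())
    H=P[(P[:,0]<445)&(P[:,0]>280)&(np.abs(P[:,1])<25)&(P[:,2]>50)&(P[:,2]<75)]
    for x in range(290,450,25):
        q=H[np.abs(H[:,0]-x)<10]
        if len(q)>3: print(x,len(q),np.round(np.percentile(q[:,1],[3,50,97]),1),np.round(np.median(q[:,2]),1))
    k=P[(np.abs(P[:,0]-490)<25)&(np.abs(P[:,1]+287)<20)&(P[:,2]>224)&(P[:,2]<240)]
    if len(k): print("pin",len(k),np.round(np.percentile(k,[5,50,95],axis=0),1).tolist())
```

```text
{'clock': 12.9, 'joints': [-0.09, -0.004, 1.88, -0.0, 1.267, 1.478], 'eef_pos': [414.328, -0.613, 298.498], 'eef_rot': [-3.142, 0.001, 0.003], 'wrist_force': [-0.093, -0.415, -0.688], 'moment': [-0.005, 0.194, 0.004], 'finger_gap': 94.304}
top 301 [[456.5, -23.1, 94.8], [480.5, 1.2, 98.6], [502.7, 23.6, 103.0]]
290 58 [-11.8  -2.2   7.6] 63.0
315 61 [-11.4  -0.6   7.9] 62.3
340 12 [-10.2   1.2   8.2] 62.5
pin 10 [[487.9, -289.5, 228.7], [490.3, -286.5, 230.1], [492.7, -282.7, 232.6]]
wrist 2653 [[456.9, -23.9, 97.5], [480.8, -0.2, 99.4], [504.3, 23.4, 101.0]]
290 246 [-14.1  -3.6   6.7] 64.2
315 293 [-13.6  -2.9   8.9] 63.9
340 308 [-13.2  -2.2   8.7] 63.8
365 330 [-12.8  -2.6   8.5] 64.0
390 366 [-12.4  -1.5   9.4] 63.9
415 385 [-12.1  -1.4   9.3] 64.0
440 299 [-11.9  -1.3   9.1] 63.9
```

The mallet stands at (481,0), handle towards the robot. Now to grip the handle.

Emit:
drive_tool([
  {"offset": [0, 0.7, 20], "spin": -0.7, "jaw": 94},
  {"offset": [0, 0, 30], "spin": 0, "jaw": 94},
  {"offset": [0, 0, 35], "spin": 0, "jaw": 80},
  {"offset": [0, 0, 35], "spin": 0, "jaw": 70},
  {"offset": [0, 0, 25], "spin": 0, "jaw": 60},
  {"offset": [0, 0, 15], "spin": 0, "jaw": 60},
  {"offset": [0, 0, 7], "spin": 0, "jaw": 60},
  {"offset": [0, 0, 3], "spin": 0, "jaw": 60},
  {"offset": [0, 0, 0.5], "spin": 0, "jaw": 50},
  {"offset": [0, 0, 0], "spin": 0, "jaw": 30},
  {"offset": [0, 0, 0], "spin": 0, "jaw": 10},
  {"offset": [0, 0, 0], "spin": 0, "jaw": 10},
  {"offset": [0, 0, 0], "spin": 0, "jaw": 10},
  {"offset": [0, 0, 0], "spin": 0, "jaw": 10},
  {"offset": [0, 0, 0], "spin": 0, "jaw": 10},
], force=60)

```text
clock: 14.5
eef_pos: [415.8, -1.4, 129.1]
eef_rot: [3.142, -0.0, 0.015]
wrist_force: [-1.2, 0.7, 2.9]
finger_gap: 21.9
```

Emit:
drive_tool([
  {"offset": [0, 0, -8], "spin": 0, "jaw": 10},
  {"offset": [0, 0, -20], "spin": 0, "jaw": 10},
  {"offset": [0, 0, -35], "spin": 0, "jaw": 10},
  {"offset": [0, 0, -40], "spin": 0, "jaw": 10},
  {"offset": [0, 0, -40], "spin": 0, "jaw": 10},
  {"offset": [0, 0, -40], "spin": 0, "jaw": 10},
  {"offset": [0, 0, -40], "spin": 0, "jaw": 10},
  {"offset": [0, 0, -30], "spin": 0, "jaw": 10},
  {"offset": [0, 0, -15], "spin": 0, "jaw": 10},
  {"offset": [0, 0, -4], "spin": 0, "jaw": 10},
  {"offset": [0, 0, 0], "spin": 0, "jaw": 10},
])

```text
clock: 15.6
eef_pos: [415.6, -1.4, 400.6]
eef_rot: [-3.142, 0.0, 0.015]
wrist_force: [-0.8, 0.2, -4.0]
finger_gap: 21.8
```

Run:
```python
from h import *
s=st()
for n in("top","side","wrist"):
    c=eyes.camera(n);W=(wcloud if n=="wrist" else cloud)(c);P=W.reshape(-1,3);P=P[~np.isnan(P[:,0])]
    z0=s["eef_pos"][2]-78+50
    Q=P[(np.abs(P[:,0]-481)<40)&(np.abs(P[:,1])<40)&(P[:,2]>z0-8)&(P[:,2]<z0+8)]
    if len(Q)>20:
        print(n,z0,len(Q),np.round(np.percentile(Q,[2,50,98],axis=0),1).tolist())
        A=np.c_[Q[:,:2]-[481,0],np.ones(len(Q))];print("plane",np.round(np.linalg.lstsq(A,Q[:,2],rcond=None)[0],3))
    cv2.imwrite(f"pics/{n}4.png",c["color"])
    k=P[(np.abs(P[:,0]-490)<25)&(np.abs(P[:,1]+287)<20)&(P[:,2]>224)&(P[:,2]<240)]
    if len(k): print("pin",len(k),np.round(np.percentile(k,[5,50,95],axis=0),1).tolist())
```

```text
{'clock': 15.6, 'joints': [-0.091, -0.07, 1.707, 0.0, 1.505, 1.464], 'eef_pos': [415.556, -1.369, 400.599], 'eef_rot': [-3.142, 0.0, 0.015], 'wrist_force': [-0.78, 0.242, -4.044], 'moment': [0.021, 0.348, -0.024], 'finger_gap': 21.785}
top 372.5988029708488 523 [[456.0, -23.9, 366.7], [478.9, 0.7, 369.9], [503.4, 23.8, 372.7]]
plane [-4.00000e-03  4.00000e-03  3.69813e+02]
pin 10 [[487.8, -288.8, 227.9], [490.3, -286.4, 231.6], [492.7, -283.1, 234.1]]
side 372.5988029708488 192 [[460.9, -28.5, 365.3], [483.8, -11.3, 370.3], [503.8, 19.6, 372.2]]
plane [1.00000e-02 5.70000e-02 3.70268e+02]
pin 24 [[487.0, -292.7, 224.3], [490.3, -289.9, 230.6], [492.8, -286.4, 233.3]]
wrist 372.5988029708488 15334 [[457.7, -23.6, 368.2], [481.9, -0.2, 369.8], [504.3, 23.1, 371.1]]
plane [-8.0000e-03 -0.0000e+00  3.6977e+02]
pin 57 [[487.8, -289.3, 224.9], [491.0, -285.1, 230.5], [494.2, -282.9, 232.7]]
```

Emit:
drive_tool([
  {"offset": [0, 8, 0], "spin": 0, "jaw": 10},
  {"offset": [0.5, 16, 0], "spin": 0, "jaw": 10},
  {"offset": [0.5, 25, 0], "spin": 0, "jaw": 10},
  {"offset": [0.5, 30, 0], "spin": 0, "jaw": 10},
  {"offset": [0.5, 32, 0], "spin": 0, "jaw": 10},
  {"offset": [0.5, 32, 0], "spin": 0, "jaw": 10},
  {"offset": [0.5, 32, 0], "spin": 0, "jaw": 10},
  {"offset": [0.5, 32, 0], "spin": 0, "jaw": 10},
  {"offset": [0.5, 30, 0], "spin": 0, "jaw": 10},
  {"offset": [0.5, 24, 0], "spin": 0, "jaw": 10},
  {"offset": [0.5, 16, 0], "spin": 0, "jaw": 10},
  {"offset": [0, 8, 0], "spin": 0, "jaw": 10},
  {"offset": [0, 2, 0], "spin": 0, "jaw": 10},
  {"offset": [0, 0, 0], "spin": 0, "jaw": 10},
])

```text
clock: 17.15
eef_pos: [425.2, -287.9, 400.8]
eef_rot: [-3.141, 0.0, 0.016]
wrist_force: [0.6, 0.9, -3.7]
finger_gap: 22.0
```

Run:
```python
from h import *
s=st()
c=eyes.camera("side");cv2.imwrite("pics/s5.png",cv2.resize(c["color"][170:320,230:430],(800,600),interpolation=cv2.INTER_CUBIC))
W=cloud(c);P=W.reshape(-1,3);k=P[(np.abs(P[:,0]-490)<9)&(np.abs(P[:,1]+287)<12)&(P[:,2]>221)&(P[:,2]<240)]
print(np.round(np.percentile(k,[5,50,95],axis=0),1).tolist(),len(k))
Q=P[(np.abs(P[:,0]-490)<40)&(np.abs(P[:,1]+288)<40)&(P[:,2]>355)&(P[:,2]<378)];print(np.round(np.percentile(Q,[2,50,98],axis=0),1).tolist())
c=eyes.camera("wrist");W=wcloud(c);P=W.reshape(-1,3)
Q=P[(np.abs(P[:,0]-490)<40)&(np.abs(P[:,1]+288)<40)&(P[:,2]>362)&(P[:,2]<378)];print(np.round(np.percentile(Q,[2,50,98],axis=0),1).tolist())
```

```text
{'clock': 17.15, 'joints': [-0.666, 0.16, 1.466, 0.0, 1.515, 0.889], 'eef_pos': [425.228, -287.854, 400.792], 'eef_rot': [-3.141, 0.0, 0.016], 'wrist_force': [0.581, 0.917, -3.728], 'moment': [-0.016, 0.326, -0.008], 'finger_gap': 21.969}
[[487.2, -293.6, 221.8], [489.8, -290.2, 230.2], [493.0, -286.9, 233.6]] 28
[[477.6, -314.2, 355.5], [498.8, -305.9, 370.5], [513.5, -271.9, 372.8]]
[[467.5, -309.8, 369.5], [491.7, -286.4, 371.1], [514.1, -263.2, 372.4]]
```

View pics/s5.png

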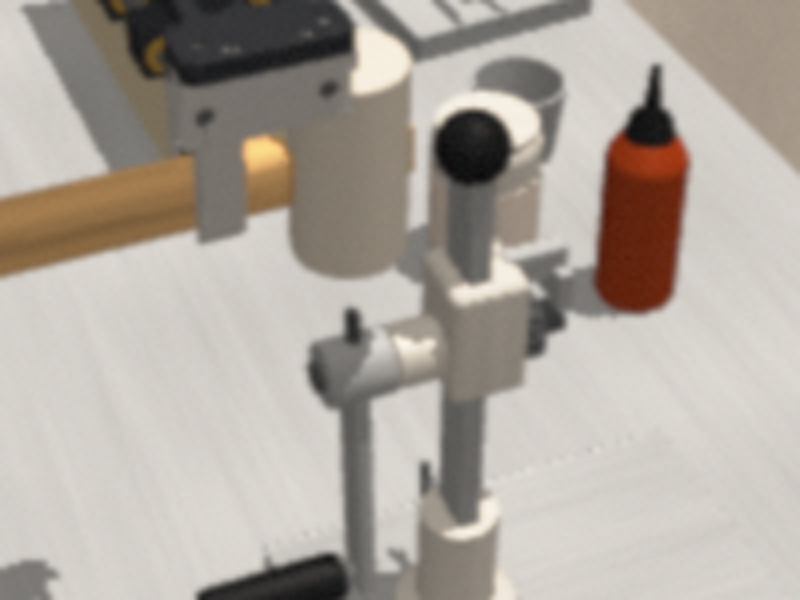

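The mallet's face is centred above the pin (pin tip ≈(352,315), face bottom ≈(348,265)). First blow.

Emit:
drive_tool([
  {"offset": [0, 0, 8], "spin": 0, "jaw": 10},
  {"offset": [0, 0, 36], "spin": 0, "jaw": 10},
  {"offset": [0, 0, -14], "spin": 0, "jaw": 10},
  {"offset": [0, 0, -20], "spin": 0, "jaw": 10},
  {"offset": [0, 0, 0], "spin": 0, "jaw": 10},
])

```text
clock: 17.75
eef_pos: [425.5, -288.0, 392.6]
eef_rot: [3.139, -0.003, 0.016]
wrist_force: [1.2, -0.2, -3.8]
finger_gap: 21.7
```

```bash
cat > chk.py <<'E'
from h import *
s=st();z=s["eef_pos"][2]-29;x,y=s["eef_pos"][:2]
c=eyes.camera("side");W=cloud(c);P=W.reshape(-1,3);k=P[(np.abs(P[:,0]-490)<8)&(np.abs(P[:,1]+289)<11)&(P[:,2]>208)&(P[:,2]<240)]
print("pin",np.round(np.percentile(k,[5,50,90,95,100],axis=0)[:,2],1).tolist(),len(k))
cv2.imwrite("pics/chk%d.png"%(s["clock"]*100),cv2.resize(c["color"][200:290,270:390],(800,600),interpolation=cv2.INTER_CUBIC))
c=eyes.camera("wrist");P=wcloud(c).reshape(-1,3)
h=[x+65.5,y+1.2]
Q=P[(np.hypot(P[:,0]-h[0],P[:,1]-h[1])<25)&(np.abs(P[:,2]-z)<15)]
A=np.c_[Q[:,:2]-h,np.ones(len(Q))];r=np.linalg.lstsq(A,Q[:,2],rcond=None)[0];print("head tilt dz/dx,dz/dy,top-(nominal)",np.round(r[:2],3),round(r[2]-z,1),"pts",len(Q))
E
python3 chk.py
```

```text
{'clock': 17.75, 'joints': [-0.666, 0.162, 1.482, 0.0, 1.493, 0.888], 'eef_pos': [425.49, -288.049, 392.62], 'eef_rot': [3.139, -0.003, 0.016], 'wrist_force': [1.177, -0.153, -3.79], 'moment': [-0.051, 0.308, -0.041], 'finger_gap': 21.706}
pin [213.0, 216.4, 223.8, 224.7, 226.0] 75
head tilt dz/dx,dz/dy,top-(nominal) [-0.002 -0.003] -2.1 pts 14043
```

Emit:
drive_tool([
  {"offset": [0, 0, 8], "spin": 0, "jaw": 10},
  {"offset": [0, 0, 36], "spin": 0, "jaw": 10},
  {"offset": [0, 0, -14], "spin": 0, "jaw": 10},
  {"offset": [0, 0, -20], "spin": 0, "jaw": 10},
  {"offset": [0, 0, 0], "spin": 0, "jaw": 10},
])

```text
clock: 18.35
eef_pos: [425.4, -288.4, 381.6]
eef_rot: [3.14, -0.002, 0.015]
wrist_force: [0.3, 0.2, -3.6]
finger_gap: 21.8
```

```bash
python3 chk.py
```

```text
{'clock': 18.35, 'joints': [-0.667, 0.168, 1.501, 0.0, 1.471, 0.888], 'eef_pos': [425.355, -288.354, 381.553], 'eef_rot': [3.14, -0.002, 0.015], 'wrist_force': [0.276, 0.181, -3.616], 'moment': [-0.074, 0.3, -0.01], 'finger_gap': 21.798}
pin [212.8, 215.6, 217.0, 217.1, 219.1] 60
head tilt dz/dx,dz/dy,top-(nominal) [ 0.024 -0.005] 0.9 pts 14366
```

Emit:
drive_tool([
  {"offset": [0, 0, 8], "spin": 0, "jaw": 10},
  {"offset": [0, 0, 30], "spin": 0, "jaw": 10},
  {"offset": [0, 0, -14], "spin": 0, "jaw": 10},
  {"offset": [0, 0, -24], "spin": 0, "jaw": 10},
  {"offset": [0, 0, 0], "spin": 0, "jaw": 10},
])

```text
clock: 18.95
eef_pos: [425.4, -288.4, 381.9]
eef_rot: [3.14, -0.002, 0.015]
wrist_force: [0.8, -0.2, -3.1]
finger_gap: 21.7
```

```bash
python3 chk.py; ls pics
```

```text
{'clock': 18.95, 'joints': [-0.667, 0.168, 1.5, 0.0, 1.471, 0.888], 'eef_pos': [425.43, -288.437, 381.856], 'eef_rot': [3.14, -0.002, 0.015], 'wrist_force': [0.844, -0.169, -3.086], 'moment': [-0.01, 0.29, 0.049], 'finger_gap': 21.655}
pin [211.6, 215.7, 217.5, 218.2, 219.2] 59
head tilt dz/dx,dz/dy,top-(nominal) [ 0.039 -0.003] 5.0 pts 14060
chk1775.png
chk1835.png
chk1895.png
s2.png
s5.png
side0.npy
side0.png
side4.png
sidec.png
top0.npy
top0.png
top3.png
top4.png
topc.png
w1.png
wrist3.png
wrist4.png
```

View pics/chk1895.png

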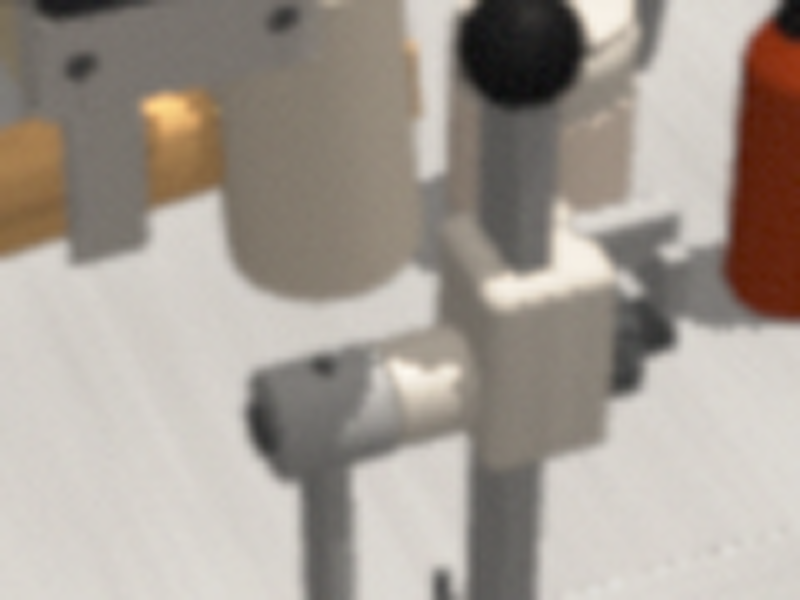

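```bash
cat > avg.py <<'E'
from h import *
D=[];I=[]
for i in range(8):
    c=eyes.camera("side");D.append(cloud(c));I.append(c["color"].astype(float))
W=np.nanmean(D,0);C=np.mean(I,0)
cv2.imwrite("pics/avg%d.png"%(manip.read_state()["clock"]*100),cv2.resize(C[240:270,300:340].astype(np.uint8),(800,600),interpolation=cv2.INTER_CUBIC))
for v in range(250,262): print(v,"z",np.round(W[v,312:328,2],1).tolist())
print(np.round(W[254,312:328,0]).tolist(),np.round(W[250:262,318,1]).tolist())
print(C[250:262,312:328].mean(-1).round().astype(int))
E
python3 avg.py
```

```text
250 z [-0.4, 0.9, -0.5, 0.5, -0.4, -0.1, -0.4, 0.4, 0.1, -0.3, 0.6, -0.6, -0.2, 0.2, -0.3, 0.2]
251 z [-1.3, -0.7, -0.4, -0.2, 0.3, 0.1, -1.0, -0.3, -0.8, 0.7, -1.4, 214.3, 214.9, -0.5, 213.3, 214.0]
252 z [-0.8, 0.1, 0.2, 0.5, 0.9, 0.4, 0.2, -0.3, 215.1, 215.3, 216.0, 216.1, 216.1, 217.2, 213.0, 214.9]
253 z [-0.0, 0.0, -0.2, 0.5, 214.8, 216.2, 214.7, 216.2, 215.8, 216.5, 216.3, 216.5, 216.6, 217.0, 216.4, 214.6]
254 z [215.1, 214.9, 215.7, 216.1, 216.2, 216.9, 217.3, 216.3, 217.8, 216.3, 216.2, 216.6, 217.0, 216.0, 216.2, 215.9]
255 z [216.5, 217.1, 216.6, 216.4, 217.0, 217.7, 217.4, 217.2, 216.8, 216.5, 215.8, 216.2, 216.4, 216.8, 215.7, 215.4]
256 z [216.6, 216.7, 216.3, 216.5, 217.0, 215.9, 217.2, 216.7, 216.4, 215.5, 215.4, 215.8, 215.6, 215.2, 214.7, 214.9]
257 z [216.7, 216.5, 216.5, 216.3, 216.4, 215.8, 216.0, 215.9, 215.9, 215.8, 214.5, 215.5, 213.9, 213.7, 213.5, 213.1]
258 z [216.2, 215.9, 215.7, 215.7, 215.4, 214.9, 216.2, 214.8, 215.1, 214.4, 214.3, 214.3, 213.6, 213.4, 212.9, 212.7]
259 z [215.5, 215.3, 216.0, 215.0, 215.4, 213.4, 214.2, 213.9, 213.8, 212.9, 212.8, 212
[... 581 characters left out ...]
 185 174 169 168 160 160 158]
 [205 203 200 196 190 180 170 165 163 146 135 133 136 142 154 148]
 [194 188 179 165 149 126 115 118 125 123 122 122 126 143 160 154]
 [158 145 138 129 112  84  74  84 104 119 122 123 126 142 164 174]
 [129 124 122 120 109  88  75  83 107 120 123 124 130 157 192 195]
 [122 123 122 123 119 111 101 101 116 123 123 124 131 161 199 199]
 [122 123 122 122 122 121 118 118 121 122 123 124 135 166 196 199]
 [122 121 122 122 122 122 121 122 121 120 121 130 154 182 193 191]
 [119 121 121 120 120 120 119 118 118 118 122 140 170 185 186 182]
 [116 119 119 118 117 117 117 116 117 117 123 145 169 177 176 172]
 [111 116 117 116 116 115 115 114 114 116 132 156 167 166 166 164]]
```

Emit:
drive_tool([
  {"offset": [0, -6, -20], "spin": 0, "jaw": 10},
  {"offset": [0, -16, 0], "spin": 0, "jaw": 10},
  {"offset": [0, -28, 0], "spin": 0, "jaw": 10},
  {"offset": [0, -34, 0], "spin": 0, "jaw": 10},
  {"offset": [0, -34, 0], "spin": 0, "jaw": 10},
  {"offset": [0, -28, 10], "spin": 0, "jaw": 10},
  {"offset": [0, -16, 30], "spin": 0, "jaw": 10},
  {"offset": [0, -6, 40], "spin": 0, "jaw": 10},
  {"offset": [0, 0, 45], "spin": 0, "jaw": 10},
  {"offset": [0, 0, 45], "spin": 0, "jaw": 10},
  {"offset": [0, 0, 40], "spin": 0, "jaw": 10},
  {"offset": [0, 0, 30], "spin": 0, "jaw": 10},
  {"offset": [0, 0, 18], "spin": 0, "jaw": 10},
  {"offset": [0, 0, 8], "spin": 0, "jaw": 10},
  {"offset": [0, 0, 0], "spin": 0, "jaw": 10},
])

```text
clock: 20.95
eef_pos: [422.1, -119.7, 134.2]
eef_rot: [-3.141, 0.001, 0.016]
wrist_force: [0.2, -0.2, -3.2]
finger_gap: 21.6
```

Emit:
drive_tool([
  {"offset": [0, 0, 4], "spin": 0, "jaw": 10},
  {"offset": [0, 0, 2.5], "spin": 0, "jaw": 10},
  {"offset": [0, 0, 1], "spin": 0, "jaw": 10},
  {"offset": [0, 0, 0], "spin": 0, "jaw": 10},
])

```text
clock: 21.35
eef_pos: [422.7, -120.3, 127.6]
eef_rot: [3.141, -0.0, 0.015]
wrist_force: [0.6, -0.2, -3.8]
finger_gap: 21.7
```

Emit:
drive_tool([
  {"offset": [0, 0, 1], "spin": 0, "jaw": 10},
  {"offset": [0, 0, 0.7], "spin": 0, "jaw": 10},
  {"offset": [0, 0, 0], "spin": 0, "jaw": 10},
])

```text
clock: 21.65
eef_pos: [422.6, -120.3, 125.6]
eef_rot: [-3.142, 0.0, 0.015]
wrist_force: [-0.3, -0.3, -2.6]
finger_gap: 22.0
```

Emit:
drive_tool([
  {"offset": [0, 0, 0.7], "spin": 0, "jaw": 10},
  {"offset": [0, 0, 0], "spin": 0, "jaw": 10},
])

```text
clock: 21.85
eef_pos: [422.6, -120.3, 124.9]
eef_rot: [-3.142, 0.0, 0.015]
wrist_force: [-0.1, -0.3, -3.8]
finger_gap: 21.3
```

Emit:
drive_tool([
  {"offset": [0, 0, 0.8], "spin": 0, "jaw": 10},
  {"offset": [0, 0, 0.6], "spin": 0, "jaw": 10},
  {"offset": [0, 0, 0], "spin": 0, "jaw": 10},
])

```text
clock: 22.15
eef_pos: [422.6, -120.3, 123.7]
eef_rot: [3.142, -0.0, 0.015]
wrist_force: [-3.0, 0.5, 1.3]
finger_gap: 21.3
```

Emit:
drive_tool([
  {"offset": [0, 0, 0], "spin": 0, "jaw": 24},
  {"offset": [0, 0, 0], "spin": 0, "jaw": 35},
  {"offset": [0, 0, 0], "spin": 0, "jaw": 50},
  {"offset": [0, 0, 0], "spin": 0, "jaw": 50},
  {"offset": [5, 0, -3], "spin": 0, "jaw": 50},
  {"offset": [0, 0, -1.5], "spin": 0, "jaw": 50},
  {"offset": [0, 0, 0], "spin": 0, "jaw": 50},
])

```text
clock: 22.85
eef_pos: [427.9, -120.2, 128.3]
eef_rot: [3.141, -0.001, 0.015]
wrist_force: [-0.5, 0.8, -0.6]
finger_gap: 49.7
```

```bash
python3 - <<'E'
from h import *
s=st();p=s["eef_pos"]
c=eyes.camera("wrist");R=cv2.Rodrigues(np.array(c["rvec"],float))[0];print("cam rel TCP",np.round(-R.T@np.array(c["tvec"]).ravel()-p,1))
P=wcloud(c).reshape(-1,3)
Q=P[(np.abs(P[:,0]-489)<40)&(np.abs(P[:,1]+119)<40)&(P[:,2]>92)&(P[:,2]<108)];print("head",np.round(np.percentile(Q,[2,50,98],axis=0),1).tolist())
A=np.c_[Q[:,:2]-[489,-119],np.ones(len(Q))];print("plane",np.round(np.linalg.lstsq(A,Q[:,2],rcond=None)[0],3))
c=eyes.camera("top");W=cloud(c);P=W.reshape(-1,3)
k=P[(np.abs(P[:,0]-490)<30)&(np.abs(P[:,1]+288)<6)&(P[:,2]>190)&(P[:,2]<240)];print(np.round(k[np.argsort(k[:,0])],1).tolist())
E
python3 avg.py | head -0
```

```text
{'clock': 22.85, 'joints': [-0.356, 0.313, 1.969, -0.0, 0.859, 1.199], 'eef_pos': [427.858, -120.241, 128.324], 'eef_rot': [3.141, -0.001, 0.015], 'wrist_force': [-0.487, 0.754, -0.62], 'moment': [0.013, 0.182, -0.017], 'finger_gap': 49.739}
cam rel TCP [84.6  1.5 81.6]
head [[466.0, -143.1, 98.1], [490.5, -119.8, 99.7], [512.7, -96.6, 101.0]]
plane [4.0000e-03 1.0000e-03 9.9636e+01]
[[469.1, -289.9, 206.4], [469.1, -288.0, 204.1], [469.1, -282.0, 198.4], [469.1, -284.1, 200.2], [469.1, -286.3, 201.3], [469.1, -292.8, 204.9], [471.4, -289.1, 209.7], [471.5, -285.2, 205.9], [471.5, -283.4, 203.0], [471.5, -287.6, 206.2], [471.6, -293.8, 201.7], [473.7, -282.8, 215.4], [473.8, -287.4, 216.4], [473.8, -285.7, 213.7], [473.8, -290.4, 214.6], [473.8, -292.6, 215.3], [476.2, -285.3, 215.3], [476.2, -290.1, 216.1], [476.2, -288.1, 214.4], [476.2, -283.8, 211.7], [476.3, -293.7, 211.9], [478.6, -285.1, 216.5], [478.6, -283.3, 213.9], [478.6, -289.9, 217.1], [478.7, -288.1, 214.4], [478.8, -293.7, 212.2], [481.0, -282.3, 218.0], [481.0, -287.1, 218.4], [481.0, -285.4, 215.8], [481.1, -290.3, 
[... 1188 characters left out ...]
.7, -287.3, 211.7], [505.7, -289.7, 211.9], [508.1, -282.4, 211.7], [508.1, -284.8, 212.1], [508.1, -287.2, 212.4], [508.1, -291.9, 213.1], [508.2, -290.0, 211.2], [510.4, -288.8, 216.0], [510.4, -286.6, 215.0], [510.4, -282.1, 213.1], [510.5, -284.6, 213.1], [510.5, -291.8, 213.8], [512.7, -286.1, 217.1], [512.8, -283.9, 216.2], [512.8, -288.9, 215.8], [512.9, -291.8, 214.3], [513.0, -282.5, 211.7], [515.2, -286.1, 217.5], [515.2, -288.7, 216.7], [515.4, -291.9, 214.3], [515.4, -282.4, 212.4], [515.6, -285.5, 210.2], [517.7, -286.6, 215.6], [517.9, -285.0, 212.6], [517.9, -289.8, 213.1], [518.1, -292.9, 211.0]]Exception ignored on flushing sys.stdout:
BrokenPipeError: [Errno 32] Broken pipe
```

The mallet is upright again and the pin measures within about 1 mm of flush. I'll regrip nearer the head and give it finishing blows.

Emit:
drive_tool([
  {"offset": [6, 0, 0], "spin": 0, "jaw": 50},
  {"offset": [2, 0, 0], "spin": 0, "jaw": 50},
  {"offset": [0, 0, 0], "spin": 0, "jaw": 30},
  {"offset": [0, 0, 0], "spin": 0, "jaw": 10},
  {"offset": [0, 0, 0], "spin": 0, "jaw": 10},
  {"offset": [0, 0, 0], "spin": 0, "jaw": 10},
  {"offset": [0, 0, 0], "spin": 0, "jaw": 10},
  {"offset": [0, 0, -8], "spin": 0, "jaw": 10},
  {"offset": [0, 0, -20], "spin": 0, "jaw": 10},
  {"offset": [0, 0, -35], "spin": 0, "jaw": 10},
  {"offset": [0, 0, -40], "spin": 0, "jaw": 10},
  {"offset": [0, 0, -40], "spin": 0, "jaw": 10},
  {"offset": [0, 0, -40], "spin": 0, "jaw": 10},
  {"offset": [0, 0, -35], "spin": 0, "jaw": 10},
  {"offset": [0, 0, -22], "spin": 0, "jaw": 10},
  {"offset": [0, 0, -10], "spin": 0, "jaw": 10},
  {"offset": [0, 0, 0], "spin": 0, "jaw": 10},
])

```text
clock: 25.05
eef_pos: [435.5, -120.1, 378.7]
eef_rot: [3.141, -0.001, 0.015]
wrist_force: [0.8, 0.5, -3.9]
finger_gap: 21.6
```

Emit:
drive_tool([
  {"offset": [0, 6, 0], "spin": 0, "jaw": 10},
  {"offset": [0, 16, 0], "spin": 0, "jaw": 10},
  {"offset": [-0.5, 28, 0], "spin": 0, "jaw": 10},
  {"offset": [-0.5, 34, 0], "spin": 0, "jaw": 10},
  {"offset": [-0.5, 34, 0], "spin": 0, "jaw": 10},
  {"offset": [-0.5, 28, 0], "spin": 0, "jaw": 10},
  {"offset": [0, 16, 0], "spin": 0, "jaw": 10},
  {"offset": [0, 6, 0], "spin": 0, "jaw": 10},
  {"offset": [0, 0, 0], "spin": 0, "jaw": 10},
  {"offset": [0, 0, 0], "spin": 0, "jaw": 10},
])

```text
clock: 26.05
eef_pos: [436.3, -287.3, 377.9]
eef_rot: [-3.141, 0.0, 0.016]
wrist_force: [-0.4, 0.5, -4.4]
finger_gap: 21.6
```

```bash
sed -i 's/x+65.5,y+1.2/x+54,y+0.8/' chk.py; python3 chk.py
```

```text
{'clock': 26.05, 'joints': [-0.652, 0.19, 1.483, 0.0, 1.469, 0.902], 'eef_pos': [436.302, -287.26, 377.872], 'eef_rot': [-3.141, 0.0, 0.016], 'wrist_force': [-0.399, 0.459, -4.386], 'moment': [0.043, 0.285, 0.009], 'finger_gap': 21.579}
pin [211.7, 215.9, 217.4, 217.8, 219.2] 65
head tilt dz/dx,dz/dy,top-(nominal) [-0.002 -0.   ] 0.6 pts 13397
```

Emit:
drive_tool([
  {"offset": [0, 0.5, 3], "spin": 0, "jaw": 10},
  {"offset": [0, 0, 30], "spin": 0, "jaw": 10},
  {"offset": [0, 0, -14], "spin": 0, "jaw": 10},
  {"offset": [0, 0, -19], "spin": 0, "jaw": 10},
  {"offset": [0, 0, 0], "spin": 0, "jaw": 10},
])

```text
clock: 26.65
eef_pos: [436.5, -288.5, 380.1]
eef_rot: [3.139, -0.003, 0.016]
wrist_force: [-0.1, -0.5, -3.3]
finger_gap: 21.7
```

```bash
python3 chk.py
```

```text
{'clock': 26.65, 'joints': [-0.654, 0.189, 1.479, 0.0, 1.469, 0.901], 'eef_pos': [436.539, -288.455, 380.095], 'eef_rot': [3.139, -0.003, 0.016], 'wrist_force': [-0.111, -0.517, -3.328], 'moment': [-0.014, 0.273, -0.044], 'finger_gap': 21.717}
pin [212.5, 215.4, 217.2, 217.8, 218.5] 60
head tilt dz/dx,dz/dy,top-(nominal) [ 0.011 -0.003] 0.2 pts 13696
```

Emit:
drive_tool([
  {"offset": [0, 0, 5], "spin": 0, "jaw": 10},
  {"offset": [0, 0, 32], "spin": 0, "jaw": 10},
  {"offset": [0, 0, -14], "spin": 0, "jaw": 10},
  {"offset": [0, 0, -21], "spin": 0, "jaw": 10},
  {"offset": [0, 0, 0], "spin": 0, "jaw": 10},
])

```text
clock: 27.25
eef_pos: [436.4, -288.7, 377.2]
eef_rot: [3.14, -0.002, 0.015]
wrist_force: [-0.3, -0.4, -4.0]
finger_gap: 21.4
```

```bash
python3 chk.py; python3 avg.py; ls -t pics|head -2
```

```text
{'clock': 27.25, 'joints': [-0.654, 0.191, 1.483, 0.0, 1.464, 0.901], 'eef_pos': [436.419, -288.703, 377.174], 'eef_rot': [3.14, -0.002, 0.015], 'wrist_force': [-0.327, -0.444, -4.047], 'moment': [0.018, 0.254, -0.012], 'finger_gap': 21.44}
pin [212.3, 215.2, 216.7, 217.4, 219.0] 60
head tilt dz/dx,dz/dy,top-(nominal) [-0.022 -0.003] 5.6 pts 13875
250 z [-0.1, 0.4, 0.1, -0.3, 0.9, 0.2, -0.3, 0.6, -1.4, 0.4, 0.8, 0.0, -0.3, 0.0, -1.7, 0.5]
251 z [-0.3, 0.1, -0.1, -0.3, -0.2, -0.3, -0.4, 0.3, 0.3, 0.4, -0.1, 214.9, 215.3, 0.3, 213.6, 215.2]
252 z [0.4, -0.5, 0.2, 1.1, -0.7, 0.3, 0.1, -0.6, 214.8, 215.4, 216.1, 216.2, 216.5, 217.5, 214.0, 214.8]
253 z [0.6, -0.4, -0.3, -0.3, 214.9, 214.6, 215.5, 215.8, 216.5, 216.6, 216.9, 216.5, 216.5, 216.3, 216.3, 213.8]
254 z [215.2, 214.8, 215.7, 216.0, 216.3, 216.5, 216.7, 216.5, 216.5, 217.2, 216.9, 216.6, 216.4, 216.2, 216.2, 215.2]
255 z [215.9, 216.5, 216.9, 218.0, 216.8, 217.3, 216.9, 217.1, 216.0, 216.1, 216.6, 216.2, 215.6, 216.8, 215.5, 215.3]
256 z [216.9, 216.5, 216.2, 216.8, 216.5, 216.0, 216.4, 216.4, 216.2, 216.2, 215.9, 215.7, 215.5,
[... 952 characters left out ...]
 159]
 [206 204 202 196 191 181 171 166 164 147 136 134 136 142 155 149]
 [195 189 181 166 150 126 116 121 127 124 123 123 127 144 162 155]
 [158 147 138 129 114  88  79  88 109 120 123 123 126 142 165 175]
 [129 125 123 121 110  90  79  86 109 121 124 124 130 157 194 195]
 [123 123 123 123 120 111 102 102 117 123 124 124 130 161 200 201]
 [123 123 122 123 123 122 119 119 122 123 123 124 129 157 194 200]
 [122 122 122 123 122 123 122 122 122 121 121 122 131 160 188 192]
 [120 122 122 121 121 121 120 120 119 119 119 123 142 172 184 183]
 [117 120 119 118 118 117 117 117 116 116 117 124 147 170 176 174]
 [113 117 117 117 116 116 115 115 115 114 116 132 156 166 167 165]]
avg2775.png
chk2725.png
```

View pics/avg2775.png

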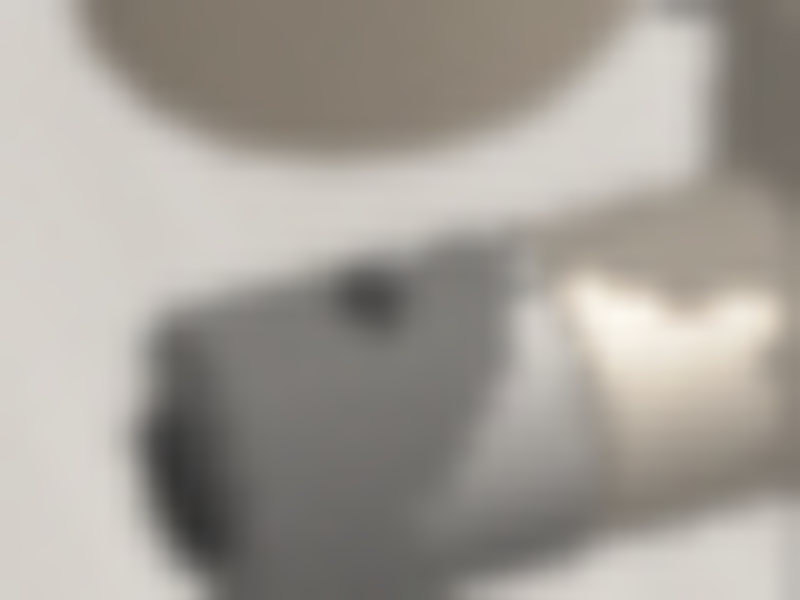

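The pin end is at (370,290) and doesn't break the hub's straight top outline, so it is flush. Now to stand the mallet down.

Emit:
drive_tool([
  {"offset": [0, -6, -24], "spin": 0, "jaw": 10},
  {"offset": [0, -16, 0], "spin": 0, "jaw": 10},
  {"offset": [0, -28, 0], "spin": 0, "jaw": 10},
  {"offset": [0, -34, 0], "spin": 0, "jaw": 10},
  {"offset": [0, -34, 0], "spin": 0, "jaw": 10},
  {"offset": [0, -28, 10], "spin": 0, "jaw": 10},
  {"offset": [0, -16, 30], "spin": 0, "jaw": 10},
  {"offset": [0, -6, 40], "spin": 0, "jaw": 10},
  {"offset": [0, 0, 45], "spin": 0, "jaw": 10},
  {"offset": [0, 0, 45], "spin": 0, "jaw": 10},
  {"offset": [0, 0, 40], "spin": 0, "jaw": 10},
  {"offset": [0, 0, 30], "spin": 0, "jaw": 10},
  {"offset": [0, 0, 18], "spin": 0, "jaw": 10},
  {"offset": [0, 0, 8], "spin": 0, "jaw": 10},
  {"offset": [0, 0, 0], "spin": 0, "jaw": 10},
])

```text
clock: 29.25
eef_pos: [433.1, -120.0, 133.4]
eef_rot: [-3.141, 0.001, 0.016]
wrist_force: [0.2, -0.3, -3.5]
finger_gap: 21.2
```

Emit:
drive_tool([
  {"offset": [0, 0, 4], "spin": 0, "jaw": 10},
  {"offset": [0, 0, 2.5], "spin": 0, "jaw": 10},
  {"offset": [0, 0, 1], "spin": 0, "jaw": 10},
  {"offset": [0, 0, 0], "spin": 0, "jaw": 10},
  {"offset": [0, 0, 0], "spin": 0, "jaw": 10},
])

```text
clock: 29.75
eef_pos: [433.7, -120.7, 126.8]
eef_rot: [3.141, -0.0, 0.015]
wrist_force: [-0.4, 0.2, -4.1]
finger_gap: 21.5
```

Emit:
drive_tool([
  {"offset": [0, 0, 0.8], "spin": 0, "jaw": 10},
  {"offset": [0, 0, 0], "spin": 0, "jaw": 10},
])

```text
clock: 29.95
eef_pos: [433.6, -120.6, 125.7]
eef_rot: [-3.142, 0.0, 0.015]
wrist_force: [-0.2, 0.2, -3.9]
finger_gap: 21.3
```

Emit:
drive_tool([
  {"offset": [0, 0, 0.8], "spin": 0, "jaw": 10},
  {"offset": [0, 0, 0.4], "spin": 0, "jaw": 10},
  {"offset": [0, 0, 0], "spin": 0, "jaw": 10},
])

```text
clock: 30.25
eef_pos: [433.6, -120.6, 124.5]
eef_rot: [-3.142, 0.0, 0.015]
wrist_force: [0.4, 0.3, -4.4]
finger_gap: 21.5
```

Emit:
drive_tool([
  {"offset": [0, 0, 0.7], "spin": 0, "jaw": 10},
  {"offset": [0, 0, 0], "spin": 0, "jaw": 10},
])

```text
clock: 30.45
eef_pos: [433.6, -120.6, 123.8]
eef_rot: [-3.142, 0.0, 0.015]
wrist_force: [-1.1, 0.0, -3.8]
finger_gap: 21.7
```

Emit:
drive_tool([
  {"offset": [0, 0, 0.7], "spin": 0, "jaw": 10},
  {"offset": [0, 0, 0], "spin": 0, "jaw": 10},
])

```text
clock: 30.65
eef_pos: [433.6, -120.6, 123.1]
eef_rot: [3.142, 0.0, 0.015]
wrist_force: [-0.4, 0.1, -4.2]
finger_gap: 21.8
```

Emit:
drive_tool([
  {"offset": [0, 0, 0.4], "spin": 0, "jaw": 10},
  {"offset": [0, 0, 0], "spin": 0, "jaw": 10},
])

```text
clock: 30.85
eef_pos: [433.6, -120.6, 122.9]
eef_rot: [3.142, -0.0, 0.015]
wrist_force: [-0.8, 0.5, -1.0]
finger_gap: 22.0
```

Contact. Releasing and retreating upward, with the fingers clear of the handle.

Emit:
drive_tool([
  {"offset": [0, 0, 0.3], "spin": 0, "jaw": 10},
  {"offset": [0, 0, 0], "spin": 0, "jaw": 24},
  {"offset": [0, 0, 0], "spin": 0, "jaw": 35},
  {"offset": [0, 0, 0], "spin": 0, "jaw": 60},
  {"offset": [0, 0, 0], "spin": 0, "jaw": 70},
  {"offset": [0, 0, -10], "spin": 0, "jaw": 70},
  {"offset": [0, 0, -25], "spin": 0, "jaw": 70},
  {"offset": [0, 0, -40], "spin": 0, "jaw": 70},
  {"offset": [0, 0, -40], "spin": 0, "jaw": 70},
  {"offset": [0, 0, -40], "spin": 0, "jaw": 70},
  {"offset": [0, 0, -30], "spin": 0, "jaw": 70},
  {"offset": [0, 0, -10], "spin": 0, "jaw": 70},
  {"offset": [-20, -20, 0], "spin": 0, "jaw": 70},
  {"offset": [-25, -30, 0], "spin": 0, "jaw": 70},
  {"offset": [-20, -30, 0], "spin": 0, "jaw": 70},
  {"offset": [0, 0, 0], "spin": 0, "jaw": 70},
])

```text
clock: 32.45
eef_pos: [365.5, -39.6, 317.1]
eef_rot: [-3.141, 0.0, 0.017]
wrist_force: [-0.0, -0.4, 1.2]
finger_gap: 69.8
```

Run:
```python
from h import *
st()
c=eyes.camera("side");a=cv2.resize(c["color"][100:350,200:460],(624,600),interpolation=cv2.INTER_CUBIC);cv2.imwrite("pics/fin.png",a)
c=eyes.camera("wrist");P=wcloud(c).reshape(-1,3)
Q=P[(np.hypot(P[:,0]-489,P[:,1]+120)<40)&(P[:,2]>90)&(P[:,2]<110)];print("head",np.round(np.percentile(Q,[2,50,98],axis=0),1).tolist())
A=np.c_[Q[:,:2]-[489,-119],np.ones(len(Q))];print("plane",np.round(np.linalg.lstsq(A,Q[:,2],rcond=None)[0],3))
```

```text
{'clock': 32.45, 'joints': [-0.208, -0.136, 1.958, 0.0, 1.32, 1.346], 'eef_pos': [365.539, -39.65, 317.135], 'eef_rot': [-3.141, 0.0, 0.017], 'wrist_force': [-0.043, -0.38, 1.233], 'moment': [-0.006, 0.077, -0.02], 'finger_gap': 69.849}
head [[464.4, -143.2, 94.6], [487.7, -118.5, 99.4], [512.0, -95.0, 101.0]]
plane [ 1.000e-02 -2.200e-02  9.926e+01]
```

View pics/fin.png

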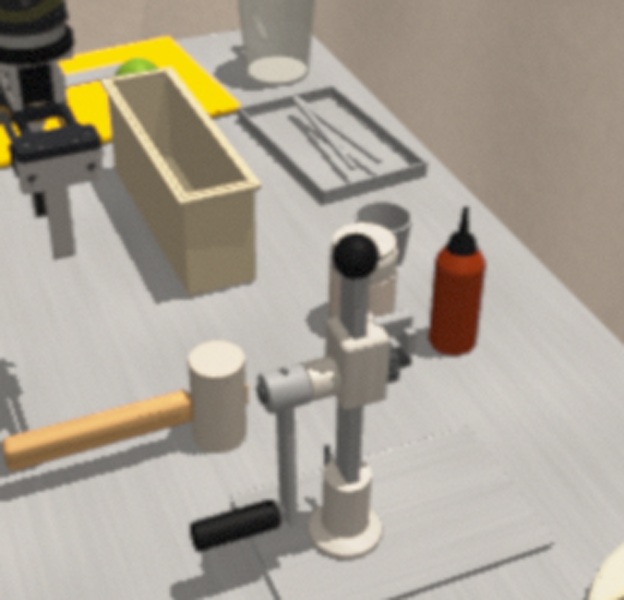

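The mallet stands at (218,400), let go; can, bottle and pot are unmoved. The pin gets one close wrist-camera check before I hand in.

Emit:
drive_tool([
  {"offset": [3, 10, -10], "spin": 0, "jaw": 70},
  {"offset": [6, 20, -10], "spin": 0, "jaw": 70},
  {"offset": [8, 30, -10], "spin": 0, "jaw": 70},
  {"offset": [8, 30, -10], "spin": 0, "jaw": 70},
  {"offset": [8, 30, 0], "spin": 0, "jaw": 70},
  {"offset": [6, 20, 0], "spin": 0, "jaw": 70},
  {"offset": [3, 10, 0], "spin": 0, "jaw": 70},
  {"offset": [0, 0, 0], "spin": 0, "jaw": 70},
  {"offset": [0, 0, 0], "spin": 0, "jaw": 70},
])

```text
clock: 33.45
eef_pos: [411.6, -190.9, 357.4]
eef_rot: [-3.141, 0.0, 0.015]
wrist_force: [-0.9, 0.5, -1.1]
finger_gap: 70.4
```

Run:
```python
from h import *
st()
D=[]
for i in range(8): c=eyes.camera("wrist");D.append(wcloud(c))
W=np.nanmean(D,0);P=W.reshape(-1,3);G=c["color"].mean(-1).ravel()
m=(P[:,2]>205)&(P[:,2]<240)&(P[:,0]>465)&(P[:,0]<515)&(np.abs(P[:,1]+288)<20)
for x in range(474,516,2):
    r=[]
    for y in range(-298,-276,2):
        k=m&(np.abs(P[:,0]-x)<1.5)&(np.abs(P[:,1]-y)<1.5); r.append("%.1f/%d"%(P[k,2].mean(),G[k].mean()) if k.any() else "-")
    print(x,*r)
idx=np.argwhere(m.reshape(400,640));v,u=idx.mean(0).astype(int);print(u,v)
v0=max(v-45,0);u0=max(u-60,0);cv2.imwrite("pics/pinw.png",cv2.resize(c["color"][v0:v0+90,u0:u0+120],(800,600),interpolation=cv2.INTER_CUBIC))
```

```text
{'clock': 33.45, 'joints': [-0.515, 0.042, 1.695, 0.0, 1.405, 1.041], 'eef_pos': [411.588, -190.931, 357.373], 'eef_rot': [-3.141, 0.0, 0.015], 'wrist_force': [-0.876, 0.468, -1.078], 'moment': [-0.069, 0.097, 0.021], 'finger_gap': 70.413}
474 214.0/153 214.8/160 215.5/167 213.8/158 213.3/143 211.8/130 212.7/140 213.4/143 213.1/141 212.7/149 210.8/143
476 214.0/159 215.1/167 215.7/174 216.0/178 216.2/178 216.2/184 215.6/180 215.2/182 214.4/178 213.1/167 211.2/157
478 214.1/161 215.2/171 215.7/178 216.0/182 216.3/185 216.2/193 215.9/192 215.3/190 214.5/185 213.0/175 211.7/162
480 214.0/162 215.3/171 215.6/177 215.9/182 216.4/186 216.3/193 215.9/193 215.0/190 214.3/184 213.4/174 211.7/161
482 214.1/161 215.3/171 215.8/177 216.1/182 216.5/189 216.2/195 215.7/195 215.0/191 214.6/185 213.5/173 211.8/161
484 213.9/162 215.2/171 215.8/177 216.0/182 216.4/189 216.4/196 215.8/196 215.3/193 214.8/186 213.3/171 211.3/159
486 213.8/164 215.0/172 215.8/178 215.9/182 216.2/186 216.4/192 216.0/194 215.3/193 214.6/185 213.3/172 211.3/158
488 214.0/164 215.1/173 215.6/179 216.0/170 216.3/152 216.4/14
[... 841 characters left out ...]
11.2/150
504 214.0/168 215.0/176 215.6/186 216.0/196 216.3/204 216.2/209 215.6/202 215.0/189 214.4/176 213.4/165 211.7/150
506 214.0/167 215.1/175 215.5/182 215.9/188 216.1/193 216.1/202 215.7/198 215.2/183 214.4/167 213.5/157 211.8/143
508 209.9/136 211.2/139 212.6/146 215.0/152 215.3/156 215.1/145 214.9/146 214.3/146 213.7/144 212.1/123 210.2/108
510 210.1/159 211.2/169 212.2/165 214.7/142 214.9/140 214.6/134 214.1/128 213.9/134 212.7/134 211.1/130 209.3/122
512 212.9/201 214.0/207 214.6/185 215.1/146 215.4/137 215.1/140 214.7/144 214.3/150 213.1/149 211.8/142 209.9/133
514 213.1/198 214.0/178 214.6/150 215.1/134 215.3/135 215.1/139 214.8/143 214.3/149 213.5/148 211.9/142 210.3/132
449 115
```

View pics/pinw.png

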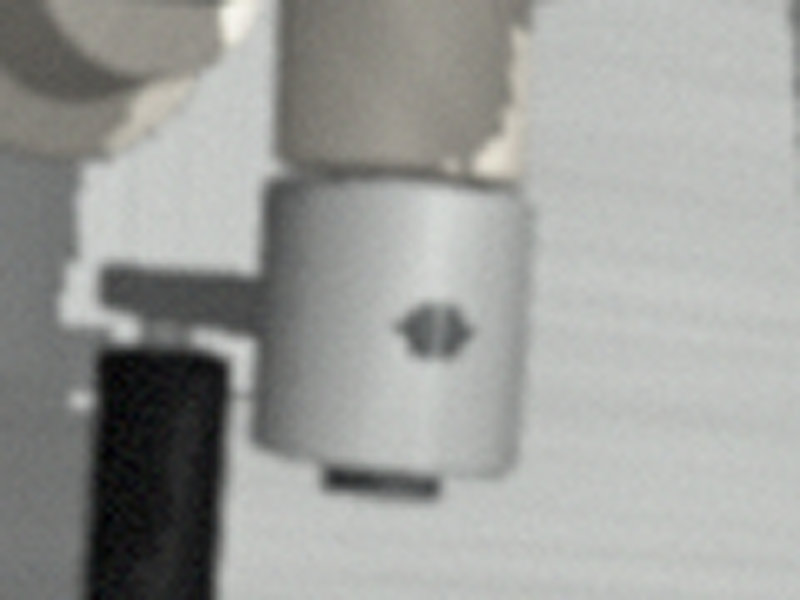

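The slotted pin end at (435,330) sits level with the hub, within about 0.3 mm by averaged depth. Handing in.

```bash
python3 -c "
from h import *
print(manip.sign_off())"
```

```text
the job is handed in; nothing more can be done
None
```

The pin is driven flush, the mallet is standing on its face on the counter with the gripper off it, and the job was handed in at about 34 s of the 64 s limit.

**What I did:** I lifted the mallet out of the tub by its head and stood it on the bare counter. I then let go, took it by the handle and hit the pin with three blows. The mallet had slipped a little in the grip, so I set it down, took the handle again closer to the head and gave two finishing blows. Then I stood it back on the counter and backed the arm off.

**Last checks:**
- **Pin:** the close wrist-camera depth puts its top within about 0.3 mm of the hub around it.
- **Mallet:** it looks upright in the side picture, with its head at about (488, -119) mm and its top at about 99 mm. The depth fit showed a slight tilt of 0.02 rad, which I put down to low fill at the picture's edge. I did not check it further.
- **Other things:** the can, sauce bottle and pot look untouched in the side picture; I did not measure them again.
- **Forces:** the readings at the end of each move stayed within about 5 N. The peak force during the blows was not recorded.

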